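Indent a specimen in the hand press

ROBOT

A 6-joint arm with a two-finger parallel gripper is mounted at the origin on the work surface. World frame = base frame: x ahead of the robot, y to its left, z up, the work surface at z = 0. Lengths are in mm, angles in degrees, forces in N, time in s.
With the tool pointing down it reaches from about 325 to 925 mm from the base axis. Payload 3.1 kg.
Tool frame: the origin (TCP) lies at the very end of the fingers, on their centre line; the grasp point (between the pads) lies grasp_offset behind it (grasp_offset is the distance from the TCP to the grasp point, in mm); z points along the fingers, y is the line along which they close (so a half turn about z gives the same grasp; the last joint's range is limited). The gripper opens to 85 mm and grips with 20 to 120 N. Pads are 22 mm wide; open, the fingers measure 114 mm over their backs; the gripper's body (76 mm by 85 mm) begins 54 mm behind the grasp point. The pads swing forward as they close: fully open they stand 13 mm farther back than shut.
Start: joints at [-73.866, 12.427, 92.441, -0, 75.132, -6.429], TCP at [239.834, -577.164, 231.3] pointing down, gripper open.
Joint ranges: [-157.48, 157.48], [-44.54, 120.13], [17.64, 146.25], [-64.5, 244.5], [7.68, 150.69], [-147.95, 147.95]. Speed limits (degrees/s): [159.86, 159.86, 180, 180, 180, 180].

INTERFACE

Orientations are given as [roll, pitch, yaw] about the fixed x, y, z axes, in that order (R = Rz(yaw) Ry(pitch) Rx(roll)).
In Python, from station import * gives the robot as it stands. Calls block until the motion is done:
- goto(position, orientation): joint-space move of the TCP to a pose.
- move_l(position, attitude=None, speed=150): straight line of the TCP; attitude=None keeps the orientation; speed is the mean speed in mm/s.
- move_j(angles): joint-space move.
- grip(opening, squeeze=None): finger opening in mm; squeeze is the grip in N (None keeps the last); returns when the fingers have stopped.
- wait(seconds).
- solve_ik(position, orientation): joint angles nearest the present ones, or None.
- get_obs(): the state.
- get_image(name): name is "scene" or "top" or "wrist"; returns the picture (420x560x3 uint8, red, green, blue); there is no depth.
- get_calibration(name): a dict with "fx", "fy", "cx", "cy" (pixels), "R" (3x3) and "t" (3): a world point X has camera coordinates R X + t; the wrist camera has in their place "mount" (4x4, takes a point from camera to tool coordinates, whose origin is the TCP and whose axes are the flange's). Camera axes: x right, y down, z forward; pixel columns grow to the right and rows downward; lengths in mm; the calibration is good to about 2 mm. A picture is of the moment at which its call begins: read the wrist's pose just before it. get_calibration takes no time and is no camera call.
A pose or a line that the arm cannot do raises Unreachable and nothing moves.
- sign_off(): hands the job in; it is judged then, once.
Trained networks look in the newest picture that a camera, given by its name, has taken for a name from the list of things; names that differ only in an ending like _2 or _b are one class to them, and where a whole thing is asked for, a point or a joint stands for the part that bears it (a point fixed in the world has none). Each returns a list of dicts, best first, with "score" (0 to 1); they miss things now and then, are a little off and sometimes report something else, mostly with a low value. They report only what shows in the picture. A call takes as long as a camera call. They do not tell look-alikes from the thing itself.
- spot_in(name, camera): "extent" ([centre column, centre row, width, height] in pixels, round what is visible of it).
- regions_of(name, camera): "region" (420x560 bool, what is visible of it) and "extent" ([centre column, centre row, width, height] in pixels, round what is visible of it).
The state is a dict: "t": time; "joint_pos": joint angles; "qvel": joint speeds; "effort": joint torques, N m; "tcp_pos": TCP position; "ee_rot": TCP orientation; "wrist_force": force on the tool from outside, world axes, zero at the start; "moment": the same for the moment, N m; "grip_width": finger opening in mm; "grip_force": force on a finger pad.
Only numpy, scipy, OpenCV 4.12 (cv2) and the standard library are available. Lean on these libraries where they do the work, as an engineer would, in place of code of your own. Each camera call takes 0.05 s, during which the arm holds its last target. There are 200 camera calls.

TASK

Push the specimen slide along its channel until it is fully home against the end stop, then press the keeper lever down until it clicks and stays down by itself, so that its tooth sits in the slide's slot. Then press the plunger head down, going by feel, until the indenter comes to a stop on the specimen; keep it bearing firmly there for about a second, with some 18 N on the head and never forcing it (30 N on the specimen spoils it), and let the plunger rise again. Leave the slide home and the lever latched, and do not disturb the things standing around the press.

Things in the scene. Friction and masses are not known exactly. Their poses are not given: they have to be found in the camera images.
- stand: Fixed bench hand press: dark base plate spanning x -170..130, y -95..85 mm, 20 thick; white column x 77..125; overarm x 5..125, y -30..30, z 130..170. Origin under the base at table height; x runs along the channel towards the column, y left, z up. Base, column and overarm do not move.
- end_stop (a point): Centre of the foot of the end stop's face, at x = 65, y = 0, z = 20 mm in the stand's frame, turned like the stand. From here the channel runs 235 mm in -x to its open mouth, on the base plate between two steel rails 8 mm high, 53 mm apart inside. The stop is 26 mm high.
- slide: Loose aluminium specimen slide 160 x 50 x 30 mm, about 0.5 kg, in the channel 25 to 70 mm short of the end stop. Origin: centre of its underside; x along it towards the stop. Push its front end face (x = -80). Home, its origin is 80 mm before the stop (x = -15 in the stand's frame). A slot 16 wide, 14 deep crosses its top, centre x = -5; short of home the lever's tooth lands on the top instead.
- specimen_foot (a point): Point on the top face of the slide (30 mm above its underside) at x = 50, y = 0 of the slide, under the middle of the round steel specimen (diameter 36 mm). The specimen stands proud of this face by 4 to 24 mm, different each time and not reported.
- plunger: Black round head, diameter 50, 16 mm thick, on a steel rod through the overarm. Origin: centre of the head's top, at rest x = 35, y = 0, z = 240 mm of the stand; the indenter's tip (9 mm wide) is 152 below it. Pressed straight down against a spring (3.5 N at first, 9 N deep) it lands on the specimen after 14 to 34 mm; its own travel is 40 mm. Rises by itself.
- lever (a joint): Angle of the keeper lever, rad: 0 raised (start, sprung up), 0.60 level and fully down. It resists with about 5 N at the pad, passes its click point at 0.46 and then pulls itself down to 0.60 and stays.
- lever_pad (a point): Centre of the top of the black pad (36 mm along the stand's x, 50 along the lever) at the lever's free end. Raised it is at x -20, y -71, z 166 mm of the stand and slopes 0.6 rad; fully down it is level at x -20, y -105, z 75.
- lever_pivot (a point): Pivot of the keeper lever, at x -20, y 60, z 65 mm of the stand; its axis lies along the stand's x. The lever is a steel bar 16 mm wide, 12 thick, that crosses over the channel from here to the pad, 165 mm away on the -y side. Its tooth (8 mm along x, 14 across) hangs 20 mm below the bar over the channel, at y -10. The steel pivot block is 75 mm high.
- test_block: Bystander: loose steel hardness test disc, diameter 64 mm, 16 mm high, origin at the centre of its underside. Leave alone.
- jar: Bystander: loose amber jar with black cap, diameter 60 mm, 100 mm high, origin at the centre of its underside. Leave alone.
- loupe: Bystander: loose black stand loupe, round, diameter 52 mm, 70 mm high, origin at the centre of its underside. Leave alone.
Mind the look-alikes: they are no part of the job. There is more than one size of the slide; the job needs the smallest.

How it is judged (in metres and radians):
On the way, in this order (a step that is already met when the one before it is completed fails the run):
1. the slide is fully home against the end stop (x of slide in the frame of stand above -0.018 m), for 0.2 s.
2. the keeper lever is latched down with the slide home (x of slide in the frame of stand above -0.018 m and value of joint lever above 0.57 rad), for 0.3 s.
3. with the slide home and the lever latched, the indenter bears on the specimen with more than 5 N for half a second (all of step 2 and contact force between plunger and slide above 5 N), for 0.5 s.
At the end, for the whole second after the job is handed in: The slide is at rest within 3 mm of the end stop, the keeper lever is still latched (above 0.57 rad) and the plunger has risen to within 4 mm of its rest height (all of step 2 and z of plunger in the frame of stand above 0.236 m and linear speed of slide below 0.01 m/s); the robot touches nothing.
It fails at once if the specimen is over-pressed (over 30 N between indenter and specimen) (contact force between plunger and slide above 30 N).
It fails at once if the test block is shifted by more than 30 mm or tipped over (distance of test_block from where it was at the start of the episode above 0.03 m or angle between test_block's own z axis and vertical above 0.5 rad).
It fails at once if the jar is shifted by more than 30 mm or tipped over (distance of jar from where it was at the start of the episode above 0.03 m or angle between jar's own z axis and vertical above 0.5 rad).
It fails at once if the loupe is shifted by more than 30 mm or tipped over (distance of loupe from where it was at the start of the episode above 0.03 m or angle between loupe's own z axis and vertical above 0.5 rad).
It also fails if it takes over 58 s, if anything falls off the work surface, if the arm or the gripper's body presses on something with over 40 N, if the wrist force passes 120 N, or if a joint passes its speed limit or range.

## Working session

There is one attempt and no reset: what is moved stays moved. The work goes in short steps, each a Python script; the robot and the scene stay as the last script left them, time stands still between calls to the robot, and variables do not carry over. Pictures are saved under pics/ and viewed, at most 10 in all, crops included, and the job is handed in when it is done.

```bash
mkdir -p pics; ls
python3 - <<'E'
from station import *
import cv2,numpy as np
for c in ["scene","top"]:
    im=get_image(c); cv2.imwrite(f"pics/{c}0.png",im[:,:,::-1])
    k=get_calibration(c); print(c,k)
    for n in ["stand","slide","plunger","lever","lever_pad","lever_pivot","test_block","jar","loupe"]:
        print(n,[(round(d["score"],2),np.round(d["extent"]).tolist()) for d in spot_in(n,c)][:4])
print(get_obs())
E
```

```text
pics
scene {'fx': 406.94290695055827, 'fy': 406.94290695055827, 'cx': 288.1697355825774, 'cy': 214.53967342195944, 'R': array([[ 0.13645565,  0.99063417, -0.00487826],
       [ 0.70574183, -0.10066631, -0.7012808 ],
       [-0.6952038 ,  0.09225094, -0.71286846]]), 't': array([ -91.25806756, -215.53157049, 1521.82344223])}
stand [(0.34, [254.0, 265.0, 32.0, 9.0])]
slide [(0.95, [361.0, 188.0, 63.0, 43.0]), (0.76, [270.0, 278.0, 29.0, 53.0]), (0.61, [391.0, 251.0, 27.0, 69.0])]
plunger [(0.64, [288.0, 254.0, 19.0, 25.0])]
lever [(0.74, [254.0, 266.0, 37.0, 16.0]), (0.45, [278.0, 296.0, 113.0, 109.0])]
lever_pad [(0.76, [252.0, 267.0, 34.0, 14.0])]
lever_pivot [(0.86, [278.0, 294.0, 110.0, 115.0])]
test_block [(0.6, [303.0, 235.0, 22.0, 16.0])]
jar [(0.67, [191.0, 299.0, 30.0, 38.0])]
loupe [(0.73, [326.0, 261.0, 25.0, 30.0])]
top {'fx': 531.860521643546, 'fy': 531.860521643546, 'cx': 273.46265808481, 'cy': 207.18607068332122, 'R': array([[ 0.01165603, -0.99977826, -0.01753772],
       [-0.99017043, -0.00909573, -0.13957   ],
       [ 0.13937954,  0.01899216, -0.99005689]]), 't': array
[... 538 characters left out ...]
0, 190.0, 21.0, 24.0])]
{'t': 1.0, 'joint_pos': array([-7.38650051e+01,  1.24250442e+01,  9.24401665e+01, -8.13239921e-04,
        7.51306972e+01, -6.42968425e+00]), 'qvel': array([-0.01937321, -0.0143779 , -0.04890324, -0.03245688,  0.02718338,
        0.02952975]), 'effort': array([-5.40521842e-05, -3.96901560e+01, -3.04264963e+01, -1.92714497e-04,
        5.78257950e-04, -6.47692630e-06]), 'tcp_pos': array([ 239.84211138, -577.17880553,  231.33409304]), 'ee_rot': array([1.79996022e+02, 1.23933759e-03, 2.25648878e+01]), 'wrist_force': array([-0.47978129,  0.62120422,  0.59852238]), 'moment': array([ 0.02598422,  0.00903635, -0.02329656]), 'grip_force': 0.0, 'grip_width': 85.31387589651192}
```

View pics/scene0.png

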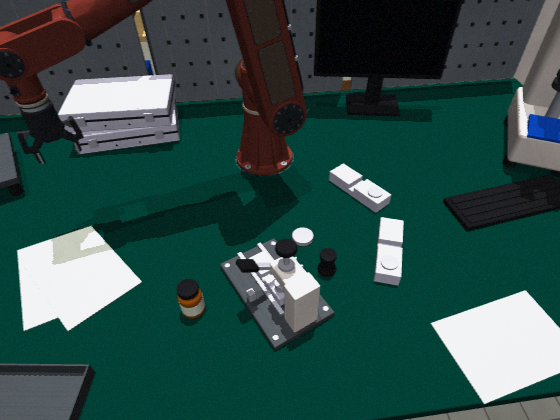

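View pics/top0.png

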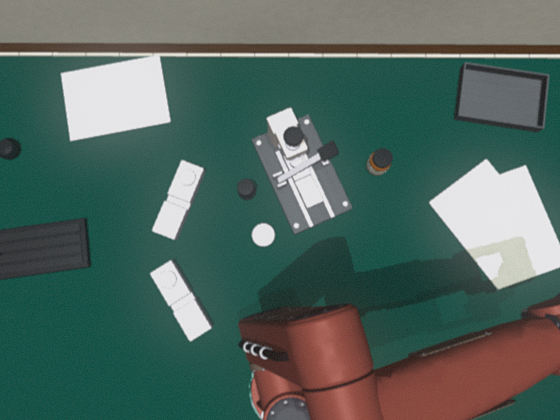

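The scene shows the press at about (278,290), with the jar at (191,299), the loupe at (326,261) and the disc at (303,236). In the top view the press is at (302,172), the pad at (330,150) and the head at (293,137). The slide in the channel, around (308,185), is the real one; the two at (178,200) and (182,302) are decoys. I'll zoom in for corners.

Run:
```python
import cv2,numpy as np
a=cv2.imread("pics/top0.png")[100:240,240:400]; b=cv2.imread("pics/scene0.png")[230:350,165:345]
a=cv2.resize(a,(640,560),interpolation=cv2.INTER_CUBIC)
cv2.imwrite("pics/topc.png",a)
```

```text
(no output)
```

View pics/topc.png

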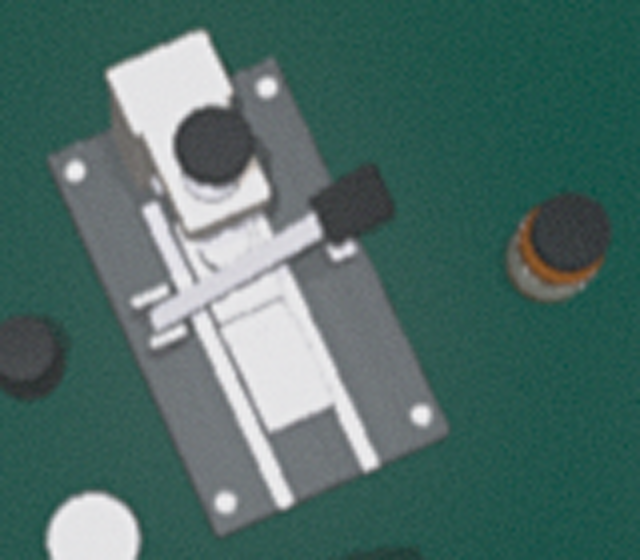

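The zoom shows plate corners at crop (50,155), (272,60), (448,432) and (222,533). The head is at (214,143), the pad at (352,203), and the slide's near top edge runs from (270,431) to (338,403). Next: fit the stand pose and compute the slide and bystander positions.

```bash
cat > h.py <<'E'
from station import *
import cv2,numpy as np
from scipy.optimize import least_squares
from scipy.spatial.transform import Rotation as Ro
def proj(K,X):
    c=np.atleast_2d(X)@K["R"].T+K["t"]; return np.c_[K["fx"]*c[:,0]/c[:,2]+K["cx"],K["fy"]*c[:,1]/c[:,2]+K["cy"]]
def onplane(K,uv,z):
    d=K["R"].T@np.array([(uv[0]-K["cx"])/K["fx"],(uv[1]-K["cy"])/K["fy"],1]); o=-K["R"].T@K["t"]
    return o+d*(z-o[2])/d[2]
def S2W(p,P): 
    P=np.atleast_2d(P).astype(float); return np.c_[P[:,:2]@Ro.from_euler('z',p[2]).as_matrix()[:2,:2].T+p[:2],P[:,2]]
E
python3 - <<'E'
from h import *
K=get_calibration("top")
c=np.array([[50,155],[272,60],[448,432],[222,533],[214,143],[352,203]])/4+[240,100]
X=np.array([[130,85,20],[130,-95,20],[-170,-95,20],[-170,85,20],[35,0,240],[-20,-71,166]])
f=lambda p:(proj(K,S2W(p,X))-c).ravel()
s=least_squares(f,[600,0,0.4],x_scale=[100,100,1]); print(s.x,np.degrees(s.x[2]),s.fun.round(2))
p=s.x;np.save("pose.npy",p)
R=lambda w:(Ro.from_euler('z',-p[2]).as_matrix()[:2,:2]@(w[:2]-p[:2]))
for q in [(270,431),(338,403)]: print("slide edge",R(onplane(K,np.array(q)/4+[240,100],50)))
for n,q,z in [("jar",(570,228),100),("loupe",(28,348),70),("disc",(93,538),16)]:
    w=onplane(K,np.array(q)/4+[240,100],z);print(n,w,R(w))
E
```

```text
[ 6.08978086e+02 -1.91790408e+01  4.31469328e-01] 24.721371497720057 [-0.97  0.13  0.74 -1.17  1.32  0.   -0.72  0.96  0.33 -0.38 -0.7   0.39]
slide edge [-120.03265396   24.7132576 ]
slide edge [-121.49658123  -26.02847828]
jar [ 621.99839116 -245.39261464  100.        ] [ -82.77683229 -210.92677734]
loupe [542.53163504 119.26695175  70.        ] [ -2.45784909 153.54602773]
disc [417.65379633  75.02609947  16.        ] [-134.39270107  165.58440163]
```

```bash
cat >> h.py <<'E'
p=np.load("pose.npy"); Y=np.degrees(p[2]); D=[180,0,Y]
ex=np.array([np.cos(p[2]),np.sin(p[2]),0])
W=lambda x,y,z:S2W(p,[x,y,z])[0]
def stand(w): 
    return np.r_[Ro.from_euler('z',-p[2]).as_matrix()[:2,:2]@(w[:2]-p[:2]),w[2]]
def F(n=3,dt=0.0):
    a=[]
    for _ in range(n):
        a.append(get_obs()["wrist_force"])
        if n>1: wait(0.02)
    return np.mean(a,0)
E
python3 - <<'E'
from h import *
t0=get_obs()["t"]
grip(0); goto(W(-155,0,140),D); move_l(W(-155,0,34)); 
f0=F();print("f0",f0,get_obs()["t"]-t0)
move_l(W(-136,0,34),speed=80)
x=-136
while x<-88:
    x+=1; move_l(W(x,0,34),speed=40); o=get_obs(); f=(F(2)-f0)@ex
    print(x,stand(o["tcp_pos"])[0].round(1),f.round(1),o["t"].round(2))
    if f<-14: break
E
```

```text
f0 [0.29274717 0.50597619 0.37613715] 3.6582999999999997Traceback (most recent call last):
  File "<stdin>", line 9, in <module>
AttributeError: 'float' object has no attribute 'round'
```

Run:
```python
from h import *
f0=np.array([.29,.5,.37])
x=-135
while x<-88:
    x+=1; move_l(W(x,0,34),speed=40); o=get_obs(); f=(F(2)-f0)@ex
    print(x,stand(o["tcp_pos"])[0].round(1),round(f,1),round(o["t"],2))
    if f<-14: break
```

```text
-134 -134.0 -0.6 5.58
-133 -132.9 -0.5 5.87
-132 -131.9 -0.5 6.15
-131 -130.9 -0.8 6.43
-130 -129.9 -0.3 6.72
-129 -129.4 -2.0 7.0
-128 -129.2 -5.5 7.28
-127 -128.3 -5.4 7.57
-126 -127.3 -5.8 7.85
-125 -126.3 -6.2 8.13
-124 -125.2 -5.9 8.42
-123 -124.0 -6.1 8.7
-122 -122.6 -6.0 8.98
-121 -121.1 -4.4 9.27
-120 -119.8 -2.7 9.55
-119 -118.8 -2.2 9.83
-118 -117.8 -2.7 10.12
-117 -116.8 -2.6 10.4
-116 -115.9 -3.1 10.68
-115 -114.9 -3.3 10.97
-114 -113.9 -3.8 11.25
-113 -112.9 -3.9 11.53
-112 -111.9 -3.7 11.82
-111 -110.9 -4.5 12.1
-110 -109.9 -4.3 12.38
-109 -109.0 -4.6 12.67
-108 -108.0 -4.8 12.95
-107 -107.0 -4.3 13.23
-106 -106.0 -4.3 13.52
-105 -105.0 -4.5 13.8
-104 -104.3 -5.4 14.08
-103 -104.3 -8.6 14.37
-102 -104.3 -11.4 14.65
-101 -104.2 -14.2 14.93
```

Run:
```python
from h import *
move_l(W(-120,0,34),speed=80); move_l(W(-120,0,215),speed=200); move_l(W(-26,-85,215),speed=200)
f0=F()
for a in np.arange(-0.15,0.6201,0.055):
    ph=0.657-a; P=W(-26,60-174*np.cos(ph),65+174*np.sin(ph))
    move_l(P,speed=80); o=get_obs(); f=F(2)-f0
    print(round(a,2),P[2].round(1),o["tcp_pos"][2].round(1),f.round(1),round(o["t"],2))
    if f[2]>25: break
```

```text
-0.15 190.7 190.4 [-0.4  0.3  0.8] 17.82
-0.1 183.9 183.4 [ 0.   0.6 -0.7] 18.12
-0.04 176.7 176.1 [-0.1  0.1  0.5] 18.43
0.01 169.2 169.4 [-0.4  3.2  3.3] 18.73
0.07 161.4 161.4 [-0.2  3.4  3.1] 19.02
0.12 153.3 153.1 [-0.1  2.8  2.3] 19.32
0.18 144.9 144.5 [-0.2  1.3  2.6] 19.62
0.23 136.3 135.6 [-0.7  0.8  2.3] 19.93
0.29 127.4 126.4 [-0.5  0.9  1.3] 20.23
0.34 118.4 117.2 [0.3 0.1 0.2] 20.52
0.4 109.2 108.1 [0.  0.1 0.1] 20.82
0.45 99.9 98.8 [0.7 0.9 0. ] 21.12
0.51 90.5 89.4 [ 0.1  0.3 -0.3] 21.43
0.56 81.0 79.9 [0.5 0.7 0.1] 21.73
0.62 71.4 75.2 [-3.3  2.2 13. ] 22.02
```

Run:
```python
from h import *
move_l(W(-26,-112,130),speed=150); move_l(W(-60,-112,270),speed=200)
im=np.vstack([cv2.resize(get_image("scene")[225:350,205:345],(560,500),interpolation=cv2.INTER_CUBIC)])
cv2.imwrite("pics/s1.png",im[:,:,::-1]); print(get_obs()["t"])
```

```text
23.5167
```

View pics/s1.png

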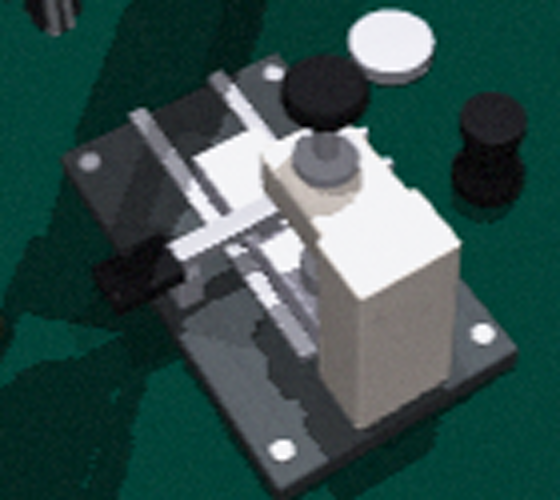

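The keeper bar is down and level, with the pad at crop (135,270), and the slide is home. Now the plunger.

Run:
```python
from h import *
move_l(W(0,-20,275),speed=200); move_l(W(35,0,262),speed=150); wait(.2); f0=F(5)
move_l(W(35,0,243),speed=60); move_l(W(35,0,228),speed=40)
z=228; hold=0
while z>199:
    o=get_obs(); f=(F(3)-f0)[2]
    print(z,o["tcp_pos"][2].round(1),round(f,1),round(o["t"],2))
    if f>16.5: break
    z-=1 if f<11 else .5; move_l(W(35,0,z),speed=25)
for i in range(6):
    wait(.2); print("hold",(F(2)-f0)[2].round(1))
o=get_obs(); print(o["tcp_pos"],o["wrist_force"]-f0,o["t"])
move_l(W(35,0,262),speed=40)
print(F()-f0,get_obs()["t"])
```

```text
228 229.0 5.3 25.93
227 228.2 5.6 26.23
226 227.3 5.5 26.52
225 226.3 5.5 26.82
224 225.4 5.4 27.12
223 224.4 5.6 27.43
222 223.4 5.8 27.73
221 223.1 7.3 28.02
220 223.0 10.2 28.32
219 222.9 13.7 28.62
218.5 222.9 14.1 28.93
218.0 222.9 16.1 29.23
217.5 222.9 17.3 29.52
hold 17.7
hold 17.0
hold 16.6
hold 17.5
hold 17.5
hold 17.7
[641.6288436   -4.59682013 222.90924401] [-6.58380633  0.66510018 17.98852032] 30.975
[-0.25020285 -0.30526143  0.03903668] 32.2833
```

Run:
```python
from h import *
move_l(W(-120,-40,290),speed=200); move_l(W(-230,-120,290),speed=200)
a=get_image("top")[100:240,240:400]; b=get_image("scene")[225:350,165:345]
im=np.hstack([cv2.resize(a,(400,350),interpolation=3),cv2.resize(b,(400,350),interpolation=3)])
cv2.imwrite("pics/f.png",im[:,:,::-1]); print(get_obs()["t"])
```

```text
34.1833
```

View pics/f.png

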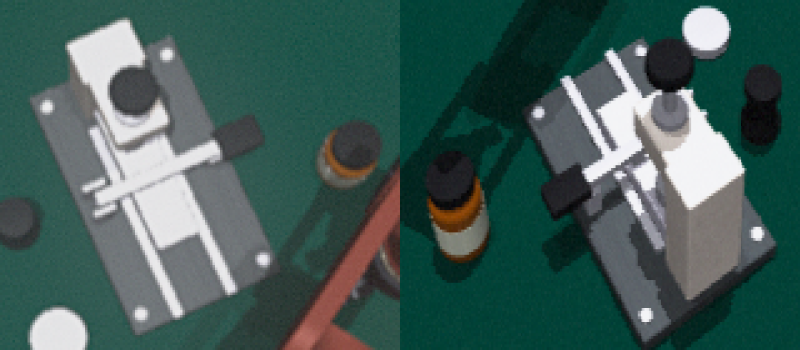

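The lever is level (pad at (240,138) left, (566,190) right), the slide is home and the head has risen (133,90). The jar, loupe and disc have not moved.

```bash
python3 -c "
from station import *
print(sign_off())"
```

```text
the job is handed in; nothing more can be done
None
```

I handed the job in at about 34 s: the slide is home, the lever is latched, and the indenter bore on the specimen for over a second with about 17.5 N on the head. The plunger rose again and the things standing around look undisturbed; the judge's verdict was not shown.

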